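# Index the swing fence of a mount-trimming board

### The arm

A 7-joint arm with a two-finger parallel gripper is mounted at the origin on the work surface. World frame = base frame: x ahead of the robot, y to its left, z up, the work surface at z = 0. Lengths are in m, angles in rad, forces in N, time in s.
With the tool pointing down it reaches from about 0.35 to 0.9 m from the base axis. Payload 7.2 kg.
Tool frame: the origin (TCP) lies midway between the tips of the shut fingers; the grasp point (between the pads) lies 19 mm behind it; z points along the fingers, y is the direction in which the jaws open and shut (so a half turn about z gives the same grasp; the last joint's range is limited). The gripper opens to 88 mm and grips with 3 to 60 N. Pads are 20 mm wide; open, the fingers measure 115 mm over their backs; the gripper's body (75 mm by 178 mm) begins 61 mm behind the grasp point.
Start: joints at [-1.219, 0.411, -0.013, 1.596, 0.006, 1.134, -0.082], TCP at [0.255, 0.571, 0.184] pointing down, gripper open.
Joint ranges: [-2.95, 2.95], [-0.29, 1.99], [-1.47, 1.44], [0.14, 2.54], [-1.03, 4.17], [0.13, 1.85], [-2.86, 2.86]. Speed limits (rad/s): [2.39, 2.39, 3.01, 3.01, 3.14, 3.14, 3.14].

### API

Orientations are given as a 3x3 rotation matrix whose columns are the frame's x, y, z axes.
In Python, from workcell import manip, imaging gives the robot as it stands.
- The arm moves only by the tool apply_moves, never from a script. Its argument "commands" is one flat list of numbers, 5 for each row, row after row: the opening in per cent of the stroke, from 0 (shut) to 100 (fully open), then the shift along the tool's x, y, z in mm, then the turn about the tool's z in degrees. In form: [jaw, dx, dy, dz, spin, jaw, dx, dy, dz, spin, ...]. A call has 1 to 20 rows; each row is the pose to reach, as a shift and turn from the pose commanded when the call began, along the tool's axes at that moment; what a row does not reach only later rows make up. A row lasts 1/12 s, in which the tool goes at most 41.7 mm and 7.16 degrees, less where a joint would pass 70% of its speed; a pose out of reach is approached as far as the arm can. A call with a gripper value outside its range is refused whole. The fingers move at their own pace and stop on an object; "grip_force" is the grip in N (left out, the last holds). Time passes only in rows, so rows that repeat a pose let the fingers close. It gives the time, the measured TCP pose, the force and the opening at its end, in the units of the state.
- manip.get_obs(): the state, without advancing time (a new reading comes with each control period).
- imaging.read_camera(name): name is "scene" or "side" or "wrist"; returns the picture (400x640x3 uint8, red, green, blue); there is no depth.
- imaging.camera_model(name): a dict with "fx", "fy", "cx", "cy" (pixels), "R" (3x3) and "t" (3): a world point X has camera coordinates R X + t; the wrist camera has in their place "tool_from_camera" (4x4, takes a point from camera to tool coordinates, whose origin is the TCP and whose axes are the flange's). Camera axes: x right, y down, z forward; pixel columns grow to the right and rows downward; lengths in m; the calibration is good to about 2 mm. A picture is of the moment at which its call begins: read the wrist's pose just before it. camera_model takes no time and is no camera call.
- manip.finish_job(): hands the job in, once; it reports no verdict.
Trained networks look in the newest picture that a camera, given by its name, has taken for a name from the list of things; names that differ only in an ending like _2 or _b are one class to them, and where a whole thing is asked for, a point or a joint stands for the part that bears it (a point fixed in the world has none). Each returns a list of dicts, best first, with "score" (0 to 1); they miss things now and then, are a little off and sometimes report something else, mostly with a low value. They report only what shows in the picture. A call takes as long as a camera call.
- imaging.look_for(thing, camera): "box" ([left, top, right, bottom] in pixels, round what is visible of it).
- imaging.regions_of(thing, camera): "mask" (400x640 bool, what is visible of it) and "box" ([left, top, right, bottom] in pixels, round what is visible of it).
The state is a dict: "clock": time; "q": joint angles; "qd": joint speeds; "tau": joint torques, N m; "tool_pos": TCP position; "tool_rot": TCP orientation; "wrist_force": force on the tool from outside, world axes, zero at the start; "moment": the same for the moment, N m; "grip_width": finger opening in m.
Only numpy, scipy, OpenCV 4.12 (cv2) and the standard library are available. Lean on these libraries where they do the work, as an engineer would, in place of code of your own. Each camera call takes 0.05 s, during which the arm holds its last target. There are 200 camera calls.

### The job

The mount block with the blue top stands in the way of the trimming board's swing fence: lift it off and set it down on the cork mat. Then pull up the black plunger knob, swing the fence to the hole beside the red tag and let the pin snap fully in. Finally put the block back on the board, blue side up, one short end flat against the middle of the fence on the same face it stood at before (the one with the yellow edge); leave the other things on the table where they are.

Things in the scene. Friction and masses are not known exactly. Their poses are not given: they have to be found in the camera images.
- bed: The green trimming board, fixed, 250 x 325 mm, its top 16 mm above the table. The origin is on the fence's pivot axis at table level; z up. The board spans x -205 to +45 mm and y -275 to +50 mm. The fence points along the board's -y when its joint reads 0 and swings towards the board's -x (towards the robot). A steel arc with four brass-rimmed holes lies at radius 210 mm from the pivot, at fence angles 0, 0.244, 0.489 and 0.733 rad.
- fence (a joint): Angle of the aluminium swing fence, rad: 0 at the start (pin in the first hole), growing as it swings clockwise seen from above, towards the robot. At angle t the fence points along (-sin t, -cos t) in the board's frame. The hinge turns freely (about 1 N at the knob) once the pin is out.
- fence_face (a point): Point on the fence's working face (towards the robot, yellow top edge), 90 mm out from the pivot, 41 mm above the table. Axes turn with the fence: x square to the face, into the fence (the block lies on the -x side), y along it towards the pivot. Fence 18 mm thick, centred on the pivot line, top 66 mm above the table; the face runs 20 to 165 mm out from the pivot; pivot post 30 mm across.
- knob (a point): Grip point on the black spring plunger knob at the fence's outer end, on its axis, 210 mm out from the pivot. Upright cylinder 31 mm across, 40 mm high, its top 17 mm and its underside 23 mm from this point (underside 52 mm above the table when the pin is in). Below it a steel sleeve 28 mm across. The fence ends 30 mm from the knob's axis on the pivot side; the other sides are free. Pull it straight up. It turns with the fence.
- plunger (a joint): Height by which the plunger is pulled, m: 0 with the pin fully in a hole, 0.020 at most. Above about 0.011 the pin is clear of the board and the fence can swing; let go between holes it rests on the steel at about 0.010. Spring about 6 N at 0 and 10 to 12 N when pulled; it snaps down by itself when released within about 4 mm of a hole.
- red_tag: Red disc 20 mm across, 2 mm high, fixed on the board 245 mm from the pivot, right beside (35 mm outward of) the hole wanted: the second, third or fourth. The other two of these have white discs. Origin at its underside, 16 mm above the table.
- block_center (a point): Centre of the wooden mount block with the blue top: 65 mm long (its x), 42 wide (its y), 50 high (z up), about 0.16 kg. At the start it stands on the board with a long side against the fence, so that its two ends are free to grip.
- mat: Square cork mat 150 x 150 x 6 mm fixed on the table, left or right of the board; origin at the centre of its underside, its top 6 mm above the table. A pile of paper of like size lies on the board's other side.
- tin: Ink tin with a red band, 70 mm across, 55 high; bystander, origin at its underside.
- spare: Dark spare mount with a copper face, 90 x 50 x 34 mm; bystander, origin at its underside.
- brayer: Ink roller with a wooden handle, about 160 x 110 mm, lying; bystander, origin at its underside.
- mallet: Hammer lying on the table; bystander, origin at its underside.
- jar: Jar with a white cap, 60 mm across, 75 high; bystander, origin at its underside.
- furniture: Three wooden sticks side by side, 62 x 120 x 22 mm, one rigid bundle; bystander, origin at its underside.

How it is judged:
By the outcome, as a careful person would: the job done as asked, in the order asked, and still so for the second after the job is handed in, with the robot touching nothing.
It also fails if it takes over 69 s, if anything falls off the work surface, if the arm or the gripper's body presses on something with over 40 N, if the wrist force passes 120 N, or if a joint passes its speed limit or range.

## Working session

There is one attempt and no reset: what is moved stays moved. The work goes in short steps, Python scripts to look and compute and a tool call to move; the robot and the scene stay as the last step left them, time stands still between calls to the robot, and variables do not carry over. Pictures are saved under pics/ and viewed, on a budget of 10 in all, crops included, one or two more only if the job needs it, and the job is handed in when it is done.

Besides the shell and the picture viewer there is one more tool, called after "Call:" as name(argument=value, ...) on one line, values as JSON. apply_moves: Moves the arm, as the interface text tells. Its arguments: {"type":"object","properties":{"commands":{"type":"array"},"grip_force":{"type":"number"}},"required":["commands"]}

```bash
ls; mkdir -p pics
python3 - <<'E'
from workcell import manip, imaging
import cv2,numpy as np
o=manip.get_obs(); print(o['clock'],o['tool_pos'],o['tool_rot'],o['grip_width'])
ims=[imaging.read_camera(c) for c in('scene','side')]
for c,i in zip(('scene','side'),ims):
    cv2.imwrite(f'pics/{c}0.png',i[:,:,::-1])
    m=imaging.camera_model(c); print(c,{k:np.round(v,4).tolist() for k,v in m.items()})
    for t in ('bed','fence','knob','red_tag','block_center','mat'):
        r=imaging.look_for(t,c); print(t,[(round(x['score'],2),np.round(x['box']).tolist()) for x in r[:2]])
print(imaging.camera_model('wrist'))
E
```

```text
pics
0.0 [0.2545406  0.57019364 0.18359056] [[-9.13197080e-01  4.07517834e-01 -5.54913114e-04]
 [ 4.07518194e-01  9.13195783e-01 -1.54378309e-03]
 [-1.22374827e-04 -1.63591540e-03 -9.99998654e-01]] 0.08802786991395403
scene {'fx': 415.4979, 'fy': 415.4979, 'cx': 324.3955, 'cy': 191.1938, 'R': [[0.426, 0.9047, 0.007], [0.7879, -0.3672, -0.4944], [-0.4447, 0.2161, -0.8692]], 't': [-0.2407, -0.439, 1.8396]}
bed [(0.9, [271.0, 154.0, 378.0, 238.0])]
fence [(0.8, [304.0, 185.0, 364.0, 225.0])]
knob [(0.58, [302.0, 187.0, 366.0, 226.0])]
red_tag []
block_center [(0.74, [321.0, 187.0, 342.0, 203.0])]
mat [(0.71, [364.0, 131.0, 417.0, 175.0]), (0.35, [304.0, 187.0, 366.0, 223.0])]
side {'fx': 373.1153, 'fy': 373.1153, 'cx': 317.4881, 'cy': 198.8258, 'R': [[0.9376, -0.3478, 0.0053], [-0.2033, -0.5603, -0.803], [0.2822, 0.7517, -0.596]], 't': [-0.5541, 0.165, 1.2865]}
bed [(0.73, [268.0, 177.0, 360.0, 250.0])]
fence [(0.78, [314.0, 179.0, 349.0, 220.0])]
knob [(0.39, [341.0, 202.0, 347.0, 212.0])]
red_tag []
block_center [(0.75, [312.0, 187.0, 331.0, 210.0])]
mat [(0.82, [255.0, 158.0, 300.0, 185.0])]
{'fx': 302.38980156243736, 'fy': 302.38980156243736, 'cx': 319.14488018049, 'cy': 191.53615633824867, 'tool_from_camera': array([[-1.59889911e-04, -9.69855894e-01, -2.43679133e-01,
         6.56747900e-02],
       [ 9.99999987e-01, -1.50250808e-04, -5.81431711e-05,
         1.36413704e-03],
       [ 1.97775106e-05, -2.43679139e-01,  9.69855905e-01,
        -1.99834585e-01],
       [ 0.00000000e+00,  0.00000000e+00,  0.00000000e+00,
         1.00000000e+00]])}
```

Run:
```python
import cv2,numpy as np
a=cv2.imread('pics/scene0.png')[120:260,250:430]; b=cv2.imread('pics/side0.png')[140:265,245:405]
a=cv2.resize(a,None,fx=4.4,fy=4.4,interpolation=cv2.INTER_CUBIC)
cv2.imwrite('pics/a.png',a[:600,:800])
b=cv2.resize(b,None,fx=4.8,fy=4.8,interpolation=cv2.INTER_CUBIC)
cv2.imwrite('pics/b.png',b)
```

```text
(no output)
```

View pics/a.png

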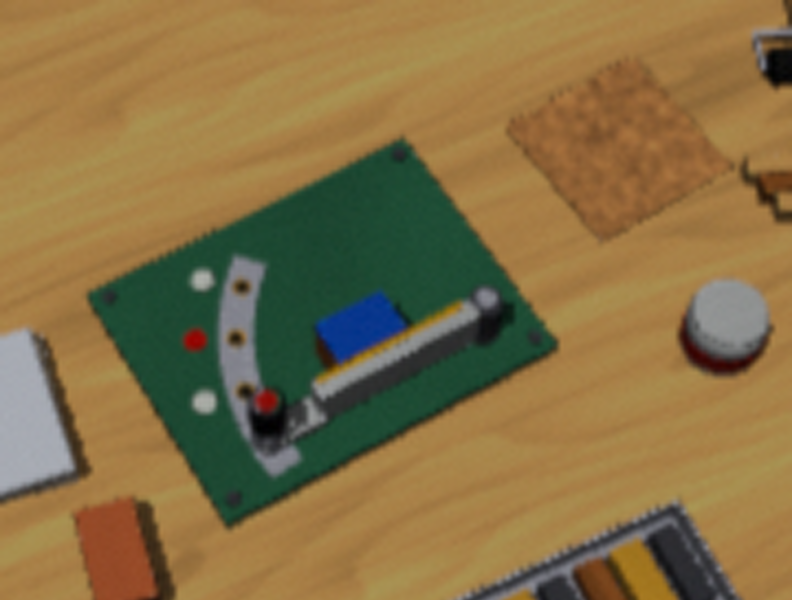

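View pics/b.png

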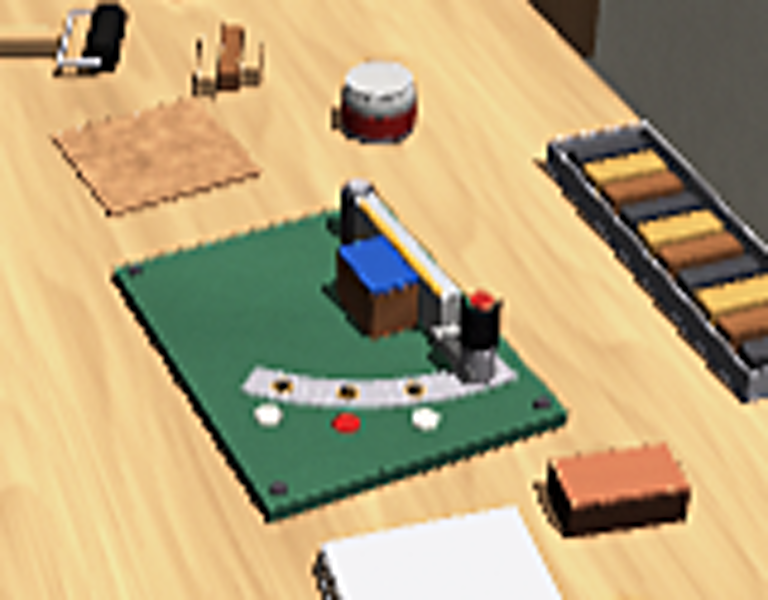

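```bash
cat > h.py <<'E'
from workcell import manip, imaging
import cv2,numpy as np
from scipy.optimize import least_squares
def proj(m,X):
    c=np.asarray(X)@np.array(m['R']).T+m['t']; return np.c_[m['fx']*c[:,0]/c[:,2]+m['cx'],m['fy']*c[:,1]/c[:,2]+m['cy']]
def wristmodel(o):
    T=np.eye(4);T[:3,:3]=o['tool_rot'];T[:3,3]=o['tool_pos']
    m=dict(imaging.camera_model('wrist')); W=np.linalg.inv(T@m['tool_from_camera']); m['R']=W[:3,:3];m['t']=W[:3,3];return m
def l2w(p,X):
    X=np.atleast_2d(X);c,s=np.cos(p[2]),np.sin(p[2]); return np.c_[p[0]+c*X[:,0]-s*X[:,1],p[1]+s*X[:,0]+c*X[:,1],X[:,2]]
def pol(r,t,z): return [-r*np.sin(t),-r*np.cos(t),z]
def fit(obs,p0): # obs: list (model, local pts, px)
    return least_squares(lambda p:np.concatenate([(proj(m,l2w(p,X))-np.array(u)).ravel() for m,X,u in obs]),p0,loss='soft_l1')
def plane(m,u,z):
    d=np.array(m['R']).T@np.array([(u[0]-m['cx'])/m['fx'],(u[1]-m['cy'])/m['fy'],1]); c=-np.array(m['R']).T@m['t']; return c+d*(z-c[2])/d[2]
def move_to(xyz,yaw_y=None):
    """tool-frame shift (mm) and spin (deg) to TCP xyz with jaw axis (tool y) at world direction yaw_y (mod 180)"""
    o=manip.get_obs();R=np.array(o['tool_rot']);d=R.T@(np.array(xyz)-o['tool_pos'])*1000;s=0
    if yaw_y is not None:
        v=R.T@[np.cos(yaw_y),np.sin(yaw_y),0]; s=np.degrees(np.arctan2(-v[0],v[1])); s=(s+90)%180-90
    print('shift',np.round(d,1),'spin',round(s,1),'clock',round(o['clock'],2),'q7',round(o['q'][6],2))
E
python3 - <<'E'
from h import *
S=imaging.camera_model('scene');D=imaging.camera_model('side')
a=lambda L:np.array(L)/4.4+[250,120]-0.4
b=lambda L:np.array(L)/4.8+[245,140]-0.4
z=.016;C=[[-.205,.05,z],[-.205,-.275,z],[.045,-.275,z],[.045,.05,z]]
T=[pol(.245,t,.018) for t in(.733,.489,.244)]
o1=(S,np.array(C+T),a([(402,140),(90,294),(230,522),(556,346),(202,280),(195,340),(204,402)]))
o2=(D,np.array(C[:3]+T),b([(118,270),(268,510),(566,412),(268,415),(346,422),(425,419)]))
for ob in([o1],[o2],[o1,o2]):
    r=fit(ob,[.6,.1,.5]);print(np.round(r.x,4),r.cost)
    r2=fit(ob,[.6,.1,-1.5]);print(' alt',np.round(r2.x,4),r2.cost)
p=r.x if r.cost<r2.cost else r2.x
print('knob',l2w(p,pol(.21,0,.075)),'knobT',l2w(p,pol(.21,.489,.075)))
for u in a([(316,328),(380,293),(408,325)]):print('blk S',plane(S,u,.066))
for u in b([(337,250),(380,238),(418,282),(376,294)]):print('blk D',plane(D,u,.066))
B=np.mean([plane(D,u,.066) for u in b([(337,250),(380,238),(418,282),(376,294)])],0)
c,s=np.cos(p[2]),np.sin(p[2]);dd=B[:2]-p[:2];print('blk local',c*dd[0]+s*dd[1],-s*dd[0]+c*dd[1])
for u in a([(508,126),(630,58),(735,166),(605,240)]):print('mat S',plane(S,u,.006))
for u in b([(53,138),(195,97),(260,173),(110,213)]):print('mat D',plane(D,u,.006))
E
```

```text
[0.6358 0.1109 0.0977] 1.4149148742039133
 alt [0.6358 0.1109 0.0977] 1.4149148742039734
[0.6407 0.1105 0.0885] 1.0158563705039263
 alt [0.6407 0.1105 0.0885] 1.0158563705040164
[0.6372 0.1108 0.0975] 3.2299149823311213
 alt [0.6372 0.1108 0.0975] 3.2299149823316644
knob [[ 0.65769091 -0.09815854  0.075     ]] knobT [[ 0.55711749 -0.08326699  0.075     ]]
blk S [ 0.59898387 -0.02839214  0.066     ]
blk S [0.59121181 0.03421008 0.066     ]
blk S [0.62854568 0.04176376 0.066     ]
blk D [0.59230383 0.03419465 0.066     ]
blk D [0.63086257 0.03806153 0.066     ]
blk D [ 0.63726878 -0.02811713  0.066     ]
blk D [ 0.60064234 -0.03151581  0.066     ]
blk local -0.03235738869279811 -0.10503722805174545
mat S [0.44999427 0.23648223 0.006     ]
mat S [0.42919733 0.37783358 0.006     ]
mat S [0.5765912  0.40321701 0.006     ]
mat S [0.59588134 0.256537   0.006     ]
mat D [0.43191103 0.37505849 0.006     ]
mat D [0.57891307 0.40219203 0.006     ]
mat D [0.59645763 0.25136785 0.006     ]
mat D [0.45141953 0.23481631 0.006     ]
```

Run:
```python
from h import *
p=[.6372,.1108,.0960]
print(l2w(p,[-.030,-.104,0]))
move_to([.612,.004,.20],p[2]+np.pi/2)
```

```text
[[0.61730681 0.00440329 0.        ]]
shift [-557.2 -371.9  -15.5] spin -29.6 clock 0.7 q7 -0.08
```

Call:
apply_moves(commands=[100, -280, -186, -15, -10, 100, -280, -186, -15, -15, 100, -280, -186, -15, -15, 100, -280, -186, -15, -15, 100, -280, -186, -15, -15, 100, -280, -186, -15, -15, 100, -280, -186, -15, -15, 100, -280, -186, -15, -15, 100, -557, -372, -15, -30, 100, -557, -372, -15, -30, 100, -557, -372, -15, -30, 100, -557, -372, -15, -30, 100, -557, -372, -15, -30, 100, -557, -372, -15, -30, 100, -557, -372, -15, -30, 100, -557, -372, -15, -30, 100, -557, -372, -15, -30, 100, -557, -372, -15, -30, 100, -557, -372, -15, -30, 100, -557, -372, -15, -30])

```text
clock: 2.37
tool_pos: [0.6112, 0.0058, 0.1993]
tool_rot: [[-0.994, -0.105, -0.001], [-0.105, 0.994, 0.001], [0.001, 0.001, -1.0]]
wrist_force: [0.3, 0.3, 0.3]
grip_width: 0.088
```

Run:
```python
from h import *
o=manip.get_obs();print(o['tool_pos'],np.round(o['tool_rot'],3).tolist(),o['clock'],np.round(o['q'],2),o['wrist_force'])
i=imaging.read_camera('wrist');cv2.imwrite('pics/w1.png',i[:,:,::-1])
m=wristmodel(o);p=[.6372,.1108,.0960]
j=i[:,:,::-1].copy()
X=l2w(p,[pol(.21,t,.016) for t in(.244,.489,.733)]+[pol(.245,t,.018) for t in(.244,.489,.733)]+[pol(.21,0,.092),[0,0,.066]]+[[-.009,-.02,.066],[-.009,-.165,.066]])
for u in proj(m,X):cv2.drawMarker(j,tuple(int(v) for v in np.round(u)),(255,0,255),0,8)
cv2.imwrite('pics/w1m.png',j)
for t in('block_center','knob','fence','red_tag'):print(t,[(round(r['score'],2),np.round(r['box']).tolist()) for r in imaging.look_for(t,'wrist')[:2]])
```

```text
[0.61119806 0.00581941 0.19926044] [[-0.994, -0.105, -0.001], [-0.105, 0.994, 0.001], [0.001, 0.001, -1.0]] 2.3667 [-0.25  0.38  0.22  1.62 -0.09  1.15  1.67] [0.28357125 0.3217757  0.26337447]
block_center [(0.65, [292.0, 158.0, 351.0, 197.0])]
knob [(0.9, [210.0, 193.0, 242.0, 224.0])]
fence [(0.93, [209.0, 190.0, 418.0, 222.0]), (0.41, [92.0, 180.0, 149.0, 242.0])]
red_tag [(0.77, [219.0, 102.0, 235.0, 115.0])]
```

View pics/w1m.png

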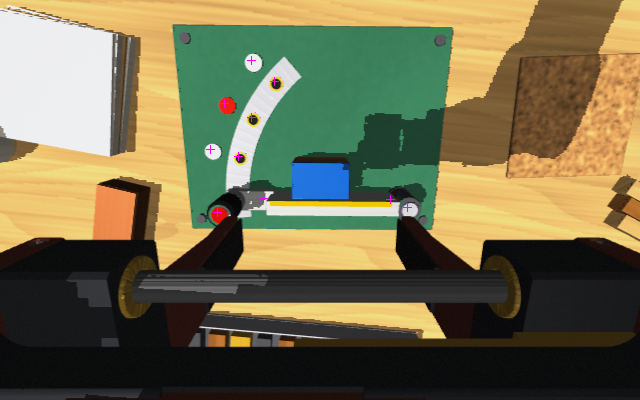

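Run:
```python
from h import *
from scipy import ndimage
o=manip.get_obs();m=wristmodel(o)
i=cv2.imread('pics/w1.png').astype(int);B,G,R=i[...,0],i[...,1],i[...,2]
p0=[.6372,.1108,.0960]
X=l2w(p0,[pol(.21,t,.016) for t in(.244,.489,.733)]+[pol(.245,t,.018) for t in(.244,.489,.733)]);U=proj(m,X)
msks=[(R+G+B<130)]*3+[(R>170)&(B>170)&(G>170),(R>120)&(G<70)&(B<70),(R>170)&(G>170)&(B>170)]
px=[]
for u,k,rad in zip(U,msks,[6]*3+[12]*3):
    yy,xx=np.mgrid[:400,:640];s=k&(np.hypot(xx-u[0],yy-u[1])<rad);px.append([xx[s].mean(),yy[s].mean()])
L=np.array([pol(.21,t,.016) for t in(.244,.489,.733)]+[pol(.245,t,.018) for t in(.244,.489,.733)])
r=fit([(m,L,px)],p0);print('bed',r.x,'res',np.round(r.fun,1))
k=(B>150)&(R<90)
yy,xx=np.where(k);q=cv2.minAreaRect(np.c_[xx,yy].astype(np.float32));print(q)
Bx=np.array([plane(m,c,.066) for c in cv2.boxPoints(q)]);print('blk',Bx.mean(0),Bx)
kr=(R>150)&(G<60)&(B<60);yy,xx=np.where(kr);s=(yy>200)&(yy<230)&(xx<245)&(xx>205);print('knob top',plane(m,(xx[s].mean(),yy[s].mean()),.092), l2w(r.x,pol(.21,0,.092)))
p=r.x;c,s=np.cos(p[2]),np.sin(p[2])
for b in Bx: d=b[:2]-p[:2];print('loc',c*d[0]+s*d[1],-s*d[0]+c*d[1])
```

```text
bed [0.6396342 0.112648  0.0980767] res [ 0.4 -0.1  0.4  0.   0.2  0.6 -0.2 -0.1 -0.6 -0.2 -0.3 -0.2]
((319.5, 180.5), (35.0, 57.0), 90.0)
blk [0.6175338  0.00737691 0.066     ] [[ 0.60083241 -0.02623268  0.066     ]
 [ 0.59415856  0.03672804  0.066     ]
 [ 0.63413681  0.04190712  0.066     ]
 [ 0.6410074  -0.02289483  0.066     ]]
knob top [ 0.65979812 -0.09662001  0.092     ] [[ 0.6601973  -0.09634281  0.092     ]]
loc -0.0522144483883646 -0.13441381121218435
loc -0.052691144136475535 -0.07110216605059846
loc -0.012397888735141104 -0.06986261982686891
loc -0.011905691031889577 -0.13502592078559186
```

Run:
```python
from h import *
p=[.6396,.1126,.0980]
P=l2w(p,[-.0305,-.1026,.029])[0];print(P);move_to(P,p[2]+np.pi/2)
```

```text
[0.61928506 0.00750807 0.029     ]
shift [ -7.9   1.2 170.7] spin 0.4 clock 2.62 q7 1.67
```

Call:
apply_moves(commands=[100, -8, 1, 40, 0.4, 100, -8, 1, 80, 0.4, 100, -8, 1, 115, 0.4, 100, -8, 1, 140, 0.4, 100, -8, 1, 155, 0.4, 100, -8, 1, 165, 0.4, 100, -8, 1, 170, 0.4, 100, -8, 1, 170, 0.4, 60, -8, 1, 170, 0.4, 60, -8, 1, 170, 0.4, 60, -8, 1, 170, 0.4, 60, -8, 1, 170, 0.4, 60, -8, 1, 170, 0.4, 60, -8, 1, 170, 0.4], grip_force=25)

```text
clock: 3.78
tool_pos: [0.6199, 0.0059, 0.0299]
tool_rot: [[-0.995, -0.097, 0.001], [-0.097, 0.995, 0.0], [-0.001, 0.0, -1.0]]
wrist_force: [0.2, -1.0, -0.2]
grip_width: 0.0533
```

Run:
```python
from h import *
o=manip.get_obs();print(o['tool_pos'],o['grip_width'],o['wrist_force'])
# mat: target block centre; place so block edges parallel to mat
move_to([.513,.317,.12],.16+np.pi/2); move_to([.513,.317,.12],.16)
```

```text
[0.6198592  0.00586085 0.02985434] 0.053312305031332205 [ 0.18948054 -0.97528282 -0.18402139]
shift [ 76.2 320.  -90.2] spin -3.6 clock 3.78 q7 1.7
shift [ 76.2 320.  -90.2] spin 86.4 clock 3.78 q7 1.7
```

Run:
```python
from h import *
i=imaging.read_camera('wrist')[:,:,::-1];s=imaging.read_camera('side')[150:250,270:400,::-1]
s=cv2.resize(s,(520,400),interpolation=cv2.INTER_CUBIC);i=i[0:400,180:460]
cv2.imwrite('pics/c1.png',np.hstack([i,s]))
```

```text
(no output)
```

View pics/c1.png

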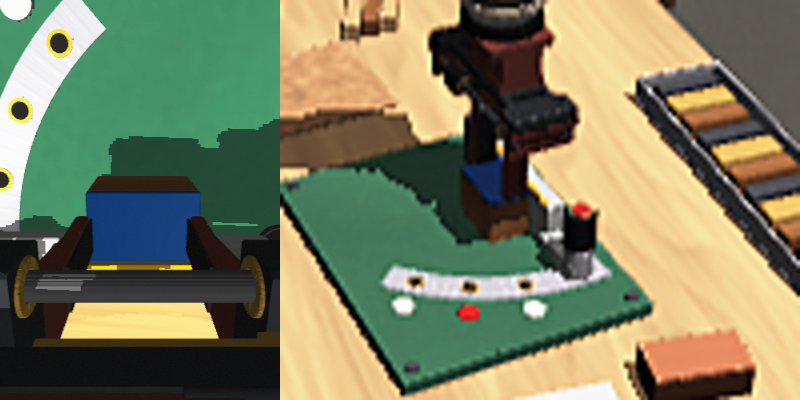

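Call:
apply_moves(commands=[40, 0, 0, 0, 0, 40, 0, 0, 0, 0, 40, 0, 0, 0, 0])

```text
clock: 4.13
tool_pos: [0.6196, 0.0058, 0.0294]
tool_rot: [[-0.995, -0.097, -0.0], [-0.097, 0.995, -0.0], [0.0, 0.0, -1.0]]
wrist_force: [0.2, -0.0, -0.5]
grip_width: 0.037
```

Run:
```python
from h import *
o=manip.get_obs();i=imaging.read_camera('wrist');m=wristmodel(o)
j=i[:,:,::-1].copy()
p=[.6396,.1126,.0980]
for X,c in((l2w(p,[[-.051,-.135,.066],[-.051,-.07,.066],[-.009,-.07,.066],[-.009,-.135,.066]]),(255,0,255)),([o['tool_pos']],(255,255,255))):
  for u in proj(m,X):
    cv2.drawMarker(j,tuple(int(v) for v in np.round(u)),c,0,8)
s=imaging.read_camera('side')[160:220,300:360,::-1]
s=cv2.resize(s,(400,400),interpolation=cv2.INTER_CUBIC)
cv2.imwrite('pics/c2.png',np.hstack([j[0:400,130:510],s])); print(o['grip_width'])
print([(r['score'],r['box']) for r in imaging.look_for('block_center','wrist')])
```

```text
0.03700525614919358
[(0.7, [265.5, 174.7, 381.2, 259.7])]
```

View pics/c2.png

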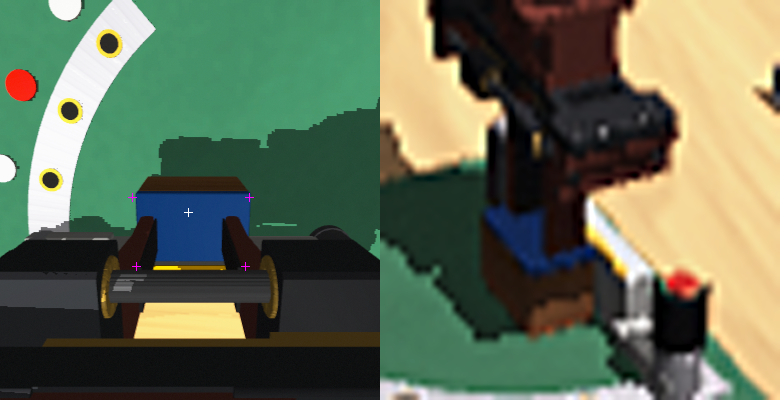

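Call:
apply_moves(commands=[100, 0, 0, -10, 0, 100, 0, 0, -10, 0, 100, 0, 0, -10, 0, 100, 0, 0, -10, 0, 100, 0, 0, -10, 0, 100, 0, 0, -10, 0, 100, 0, 0, -5, 0, 100, 0, 0, 0, 0, 100, 0, 0, 4, 0, 100, 0, 0, 8, 0, 100, 0, 0, 8, 0])

```text
clock: 5.2
tool_pos: [0.6188, 0.0058, 0.0201]
tool_rot: [[-0.995, -0.097, -0.002], [-0.097, 0.995, -0.0], [0.002, -0.0, -1.0]]
wrist_force: [-0.1, -0.9, 0.5]
grip_width: 0.0879
```

Run:
```python
from h import *
o=manip.get_obs();i=imaging.read_camera('wrist');m=wristmodel(o)
j=i[:,:,::-1].copy()
R=np.array(o['tool_rot']);
for z,c in((0,(255,255,255)),(-.036,(0,255,255))):
  X=[o['tool_pos']+R@[.01,s*.044,z] for s in(-1,1)]
  for u in proj(m,X): cv2.drawMarker(j,tuple(int(v) for v in np.round(u)),c,0,8)
s=imaging.read_camera('side')[160:220,300:360,::-1]
s=cv2.resize(s,(400,400),interpolation=cv2.INTER_CUBIC)
cv2.imwrite('pics/c3.png',np.hstack([j[0:400,130:510],s])); print(o['grip_width'],o['tool_pos'],o['wrist_force'])
```

```text
0.08787030544119115 [0.61881414 0.0057849  0.02010916] [-0.08996035 -0.93872593  0.46704799]
```

View pics/c3.png

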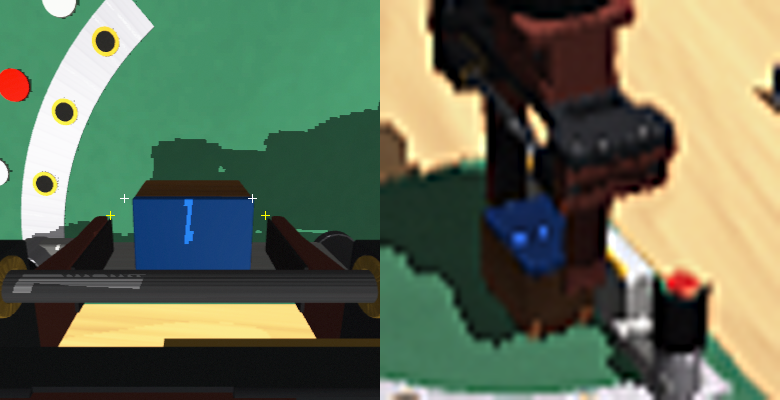

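Call:
apply_moves(commands=[100, 0, 0, 6, 0, 100, 0, 0, 12, 0, 100, 0, 0, 18, 0, 100, 0, 0, 23, 0, 100, 0, 0, 25, 0, 100, 0, 0, 25, 0, 55, 0, 0, 25, 0, 55, 0, 0, 25, 0, 55, 0, 0, 25, 0, 55, 0, 0, 25, 0, 55, 0, 0, 25, 0, 55, 0, 0, 25, 0], grip_force=25)

```text
clock: 6.3
tool_pos: [0.6199, 0.006, -0.0032]
tool_rot: [[-0.995, -0.097, 0.001], [-0.097, 0.995, 0.0], [-0.001, 0.0, -1.0]]
wrist_force: [-1.5, 1.0, 1.7]
grip_width: 0.0648
```

Call:
apply_moves(commands=[55, 1, 0, -10, 0, 55, 2, 0, -30, 0, 55, 2, 0, -60, 0, 55, 3, 0, -90, 0, 55, 5, 0, -105, 0, 55, 16, 40, -110, -1, 55, 25, 80, -110, -2, 55, 33, 120, -110, -3, 55, 41, 160, -110, -3.6, 55, 49, 200, -110, -3.6, 55, 57, 240, -110, -3.6, 55, 66, 275, -110, -3.6, 55, 72, 300, -110, -3.6, 55, 76, 315, -110, -3.6, 55, 76, 320, -110, -3.6, 55, 76, 320, -110, -3.6])

```text
clock: 7.63
tool_pos: [0.5125, 0.3182, 0.1067]
tool_rot: [[-0.987, -0.161, 0.0], [-0.161, 0.987, 0.0], [-0.0, 0.0, -1.0]]
wrist_force: [0.5, 0.1, -1.3]
grip_width: 0.0651
```

Run:
```python
from h import *
move_to([.513,.317,-.0125],.16+np.pi/2); print(manip.get_obs()['grip_width'])
```

```text
shift [ -0.3  -1.2 119.2] spin 0.1 clock 7.63 q7 1.15
0.06511406955786037
```

Call:
apply_moves(commands=[55, 0, 0, 30, 0, 55, 0, 0, 65, 0, 55, 0, 0, 90, 0, 55, 0, 0, 105, 0, 55, 0, 0, 113, 0, 55, 0, 0, 117, 0, 55, 0, 0, 119, 0, 55, 0, 0, 119, 0, 100, 0, 0, 119, 0, 100, 0, 0, 119, 0, 100, 0, 0, 119, 0, 100, 0, 0, 119, 0, 100, 0, 0, 100, 0, 100, 0, 0, 60, 0, 100, 0, 0, 20, 0, 100, 0, 0, -20, 0, 100, 0, 0, -20, 0])

```text
clock: 9.05
tool_pos: [0.5171, 0.3196, 0.1351]
tool_rot: [[-0.987, -0.159, 0.01], [-0.159, 0.987, 0.008], [-0.011, 0.006, -1.0]]
wrist_force: [1.7, 0.2, 0.2]
grip_width: 0.0876
```

Run:
```python
from h import *
o=manip.get_obs();print(o['tool_pos'])
i=imaging.read_camera('wrist');m=wristmodel(o);cv2.imwrite('pics/w4.png',i[:,:,::-1])
B,R=i[...,2].astype(int),i[...,0]
yy,xx=np.where((B>130)&(R<90));q=cv2.minAreaRect(np.c_[xx,yy].astype(np.float32));print(q)
Bx=np.array([plane(m,c,.056) for c in cv2.boxPoints(q)]);print('blk',Bx.mean(0));print(Bx)
p=[.6396,.1126,.0980]
K=l2w(p,pol(.21,0,.14))[0];print(K);move_to(K,p[2])
print(np.round(o['q'],2))
```

```text
[0.51713105 0.31955763 0.13507595]
((308.0, 179.0), (52.0, 42.0), 0.0)
blk [0.51277223 0.30958115 0.056     ]
[[0.53666999 0.28800327 0.056     ]
 [0.49657441 0.2828439  0.056     ]
 [0.48899542 0.3302837  0.056     ]
 [0.52884911 0.33719376 0.056     ]]
[ 0.66014707 -0.09639239  0.14      ]
shift [ -76.7 -432.8   -9.6] spin -86.5 clock 9.1 q7 1.15
[-0.72  0.42  0.12  1.72 -0.06  1.    1.15]
```

Call:
apply_moves(commands=[100, -8, -40, -10, 7, 100, -16, -80, -10, 14, 100, -23, -120, -10, 21, 100, -30, -160, -10, 28, 100, -37, -200, -10, 35, 100, -44, -240, -10, 42, 100, -51, -280, -10, 49, 100, -58, -320, -10, 56, 100, -64, -360, -10, 63, 100, -70, -395, -10, 70, 100, -75, -420, -10, 77, 100, -77, -433, -10, 84, 100, -77, -433, -10, 91, 100, -77, -433, -10, 93.5, 100, -77, -433, -10, 93.5, 100, -77, -433, -10, 93.5])

```text
clock: 10.43
tool_pos: [0.6575, -0.098, 0.1355]
tool_rot: [[-0.101, 0.995, -0.001], [0.995, 0.101, -0.0], [-0.0, -0.001, -1.0]]
wrist_force: [0.1, 1.1, -0.3]
grip_width: 0.088
```

Run:
```python
from h import *
o=manip.get_obs();i=imaging.read_camera('wrist');m=wristmodel(o)
p=[.6396,.1126,.0980]
R,G,B=[i[...,k].astype(int) for k in range(3)]
u=proj(m,l2w(p,pol(.21,0,.092)))[0];yy,xx=np.where((R>120)&(G<70)&(B<70));s=np.hypot(xx-u[0],yy-u[1])<25
print(u,s.sum(), plane(m,(xx[s].mean(),yy[s].mean()),.092) if s.any() else '')
K=l2w(p,pol(.21,0,.022))[0];print(K);move_to(K,p[2]);print(np.round(o['q'],2))
```

```text
[321.36035313 196.91467684] 339 [ 0.65977943 -0.09517204  0.092     ]
[ 0.66014707 -0.09639239  0.022     ]
shift [  1.2   2.8 113.8] spin 0.2 clock 10.48 q7 0.46
[-0.31  0.57  0.58  1.57 -0.34  1.1   0.46]
```

Call:
apply_moves(commands=[100, 2, 2.5, 35, 0, 100, 2, 2.5, 65, 0, 100, 2, 2.5, 88, 0, 100, 2, 2.5, 102, 0, 100, 2, 2.5, 110, 0, 100, 2, 2.5, 113, 0, 100, 2, 2.5, 113, 0, 25, 2, 2.5, 113, 0, 25, 2, 2.5, 113, 0, 25, 2, 2.5, 113, 0, 25, 2, 2.5, 113, 0, 25, 2, 2.5, 113, 0, 25, 2, 2.5, 113, 0, 25, 2, 2.5, 113, 0, 25, 2, 2.5, 113, 0], grip_force=45)

```text
clock: 11.73
tool_pos: [0.6602, -0.096, 0.0235]
tool_rot: [[-0.098, 0.995, -0.0], [0.995, 0.098, 0.0], [0.0, -0.0, -1.0]]
wrist_force: [0.1, 0.5, 0.5]
grip_width: 0.0378
```

Call:
apply_moves(commands=[25, 0, 0, 0, 0, 25, 0, 0, 0, 0, 25, 0, 0, 0, 0, 25, 0, 0, 0, 0])

```text
clock: 12.07
tool_pos: [0.6601, -0.096, 0.0234]
tool_rot: [[-0.098, 0.995, -0.0], [0.995, 0.098, 0.0], [0.0, -0.0, -1.0]]
wrist_force: [-0.4, -0.1, -0.1]
grip_width: 0.0303
```

Call:
apply_moves(commands=[25, 0, 0, -4, 0, 25, 0, 0, -8, 0, 25, 0, 0, -12, 0, 25, 0, 0, -16, 0, 25, 0, 0, -17, 0, 25, 0, 0, -17, 0, 25, 0, 0, -17, 0])

```text
clock: 12.65
tool_pos: [0.6596, -0.0961, 0.04]
tool_rot: [[-0.098, 0.995, -0.001], [0.995, 0.098, -0.0], [0.0, -0.001, -1.0]]
wrist_force: [0.7, -1.9, -11.4]
grip_width: 0.0298
```

Run:
```python
from h import *
o=manip.get_obs();R=np.array(o['tool_rot']);p=np.array([.6396,.1126,.0980])
# arc relative to the present pose
c=o['tool_pos'];piv=p[:2];d=c[:2]-piv;print('r',np.hypot(*d),o['grip_width'])
for t in np.linspace(0,.489,11)[1:]:
    n=np.array([[np.cos(t),np.sin(t)],[-np.sin(t),np.cos(t)]])@d+piv
    print(np.round((R.T@np.r_[n-c[:2],0])*1000,1)[:2],round(np.degrees(t),1))
```

```text
r 0.2096463208524499 0.029818038792756612
[  0.3 -10.2] 2.8
[  1.1 -20.5] 5.6
[  2.3 -30.6] 8.4
[  4.1 -40.7] 11.2
[  6.4 -50.7] 14.0
[  9.1 -60.6] 16.8
[ 12.4 -70.3] 19.6
[ 16.1 -79.9] 22.4
[ 20.2 -89.3] 25.2
[ 24.8 -98.4] 28.0
```

Call:
apply_moves(commands=[25, 0.3, -10.2, 0, 2.8, 25, 1.1, -20.5, 0, 5.6, 25, 2.3, -30.6, 0, 8.4, 25, 4.1, -40.7, 0, 11.2, 25, 6.4, -50.7, 0, 14, 25, 9.1, -60.6, 0, 16.8, 25, 12.4, -70.3, 0, 19.6, 25, 16.1, -79.9, 0, 22.4, 25, 20.2, -89.3, 0, 25.2, 25, 23, -95, 0, 27, 25, 24.8, -98.4, 0, 28, 25, 24.8, -98.4, 0, 28, 25, 24.8, -98.4, 0, 28])

```text
clock: 13.73
tool_pos: [0.5595, -0.0815, 0.0404]
tool_rot: [[0.38, 0.925, -0.001], [0.925, -0.38, -0.001], [-0.001, -0.0, -1.0]]
wrist_force: [-2.0, -3.9, -11.5]
grip_width: 0.0298
```

Run:
```python
from h import *
o=manip.get_obs();p=np.array([.6396,.1126,.0980])
K=l2w(p,pol(.21,.489,.04))[0];d=o['tool_pos'][:2]-p[:2]
print('t',np.arctan2(-d[1],-d[0])-0, 'angle', -(np.arctan2(d[1],d[0])-(p[2]-np.pi/2)),o['grip_width'],K)
move_to(K,p[2]-.489)
```

```text
t 1.1793862568143532 angle 0.4894100699805437 0.02984120722366026 [ 0.55956624 -0.08155097  0.04      ]
shift [0.  0.1 0.4] spin 0.1 clock 13.73 q7 0.1
```

Call:
apply_moves(commands=[25, 0, 0, 4, 0, 25, 0, 0, 8, 0, 25, 0, 0, 12, 0, 25, 0, 0, 16, 0, 25, 0, 0, 16.5, 0, 25, 0, 0, 16.5, 0])

```text
clock: 14.23
tool_pos: [0.5597, -0.0816, 0.0236]
tool_rot: [[0.38, 0.925, -0.001], [0.925, -0.38, -0.0], [-0.001, -0.001, -1.0]]
wrist_force: [-3.9, -3.5, -7.7]
grip_width: 0.0303
```

Call:
apply_moves(commands=[100, 0, 0, 0, 0, 100, 0, 0, 0, 0, 100, 0, 0, 0, 0, 100, 0, 0, 0, 0, 100, 0, 0, 0, 0, 100, 0, 0, 0, 0, 100, 0, 0, -10, 0, 100, 0, 0, -40, 0, 100, 0, 0, -80, 0, 100, 0, 0, -115, 0, 100, 0, 0, -130, 0, 100, 0, 0, -130, 0])

```text
clock: 15.23
tool_pos: [0.5623, -0.0817, 0.1586]
tool_rot: [[0.381, 0.925, 0.007], [0.925, -0.381, 0.001], [0.003, 0.006, -1.0]]
wrist_force: [0.1, -0.0, 0.1]
grip_width: 0.0877
```

Run:
```python
from h import *
o=manip.get_obs();i=imaging.read_camera('wrist');m=wristmodel(o);print(o['tool_pos'])
p=[.6396,.1126,.0980];t=.489;j=i[:,:,::-1].copy()
X=l2w(p,[pol(.21,t,.092)]+[np.array([-r*np.sin(t)-.009*np.cos(t),-r*np.cos(t)+.009*np.sin(t),.066]) for r in(.02,.165)])
for u in proj(m,X):cv2.drawMarker(j,tuple(int(v) for v in np.round(u)),(255,0,255),0,8)
s=imaging.read_camera('side')[150:240,270:370,::-1]
cv2.imwrite('pics/c5.png',np.hstack([j[:,100:500],cv2.resize(s,(400,400),interpolation=cv2.INTER_CUBIC)]))
R,G,B=[i[...,k].astype(int) for k in range(3)]
u=proj(m,X[:1])[0];yy,xx=np.where((R>120)&(G<70)&(B<70));q=np.hypot(xx-u[0],yy-u[1])<25
print(u,xx[q].mean(),yy[q].mean(),'area',q.sum())
```

```text
[ 0.56226014 -0.08171264  0.15861775]
[315.32493423 193.30722725] 315.5194508009153 197.15102974828375 area 437
```

View pics/c5.png

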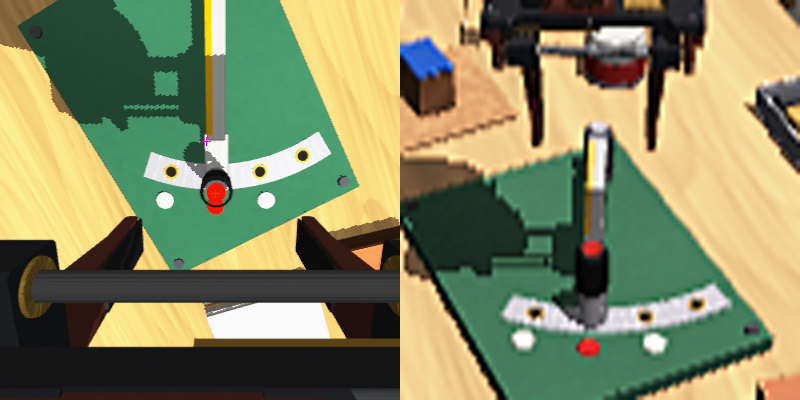

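Run:
```python
from h import *
p=[.6396,.1126,.0980];S=imaging.camera_model('side')
for f,t in(('pics/side0.png',0),(None,.489)):
    i=cv2.imread(f) if f else imaging.read_camera('side')[:,:,::-1]
    B,G,R=[i[...,k].astype(int) for k in range(3)]
    U=proj(S,l2w(p,[pol(.21,t,z) for z in(.092,.102)]))
    yy,xx=np.where((R>120)&(G<80)&(B<80));q=np.hypot(xx-U[0,0],yy-U[0,1])<8
    print(U.round(1).tolist(),xx[q].mean(),yy[q].mean(),q.sum())
move_to([.513,.317,.135],.16)
```

```text
[[344.9, 201.9], [345.0, 199.6]] 344.5 202.3 10
[[317.3, 205.3], [317.3, 203.1]] 317.6666666666667 205.26666666666668 15
shift [ 350.2 -194.    18.9] spin -31.5 clock 15.38 q7 -0.0
```

Call:
apply_moves(commands=[100, 35, -19, 2, -3, 100, 70, -39, 4, -6, 100, 105, -58, 6, -9, 100, 140, -78, 8, -12, 100, 175, -97, 10, -15, 100, 210, -116, 12, -18, 100, 245, -136, 14, -21, 100, 280, -155, 16, -25, 100, 310, -172, 18, -28, 100, 335, -186, 19, -30, 100, 350, -194, 19, -31.5, 100, 350, -194, 19, -31.5, 100, 350, -194, 19, -31.5])

```text
clock: 16.47
tool_pos: [0.5131, 0.3158, 0.1338]
tool_rot: [[-0.159, 0.987, -0.001], [0.987, 0.159, -0.002], [-0.002, -0.002, -1.0]]
wrist_force: [0.6, -0.8, -0.6]
grip_width: 0.088
```

Run:
```python
from h import *
o=manip.get_obs();i=imaging.read_camera('wrist');m=wristmodel(o);print(o['tool_pos'],np.round(o['q'],2))
R,G,B=[i[...,k].astype(int) for k in range(3)]
k=((B>R+40)&(B>G+25)).astype(np.uint8);k=cv2.morphologyEx(k,cv2.MORPH_OPEN,np.ones((3,3),np.uint8))
n,lab,st,_=cv2.connectedComponentsWithStats(k);b=1+np.argmax(st[1:,4]);print(st[b])
W=np.array([plane(m,(c[1],c[0]),.056)[:2] for c in np.argwhere(lab==b)]).astype(np.float32)*1000
q=cv2.minAreaRect(W);print(q,W.mean(0))
cv2.imwrite('pics/w6.png',i[:,:,::-1])
move_to([q[0][0]/1000,q[0][1]/1000,-.0125],.16)
```

```text
[0.51307019 0.31575525 0.1337841 ] [-1.05  0.46  0.57  1.74 -0.28  1.03 -0.22]
[ 295  152   45   67 2953]
((511.5642395019531, 318.163330078125), (41.56182098388672, 63.7860107421875), 9.158073425292969) [511.43933 319.05154]
shift [  4.4  -1.4 146.7] spin -0.1 clock 16.52 q7 -0.22
```

View pics/w6.png

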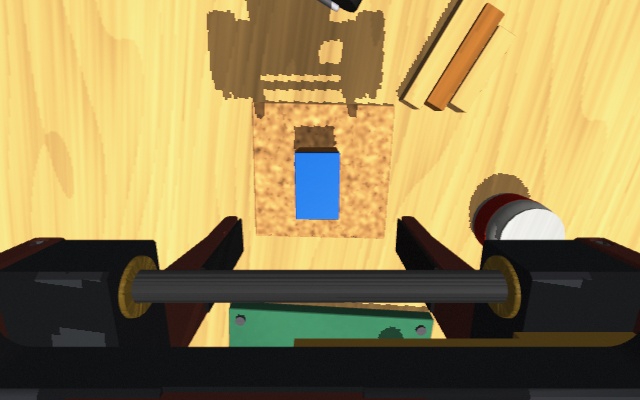

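Call:
apply_moves(commands=[75, 4.4, -1.4, 35, 0, 75, 4.4, -1.4, 70, 0, 75, 4.4, -1.4, 100, 0, 75, 4.4, -1.4, 122, 0, 75, 4.4, -1.4, 137, 0, 75, 4.4, -1.4, 144, 0, 75, 4.4, -1.4, 147, 0, 75, 4.4, -1.4, 147, 0, 30, 4.4, -1.4, 147, 0, 30, 4.4, -1.4, 147, 0, 30, 4.4, -1.4, 147, 0, 30, 4.4, -1.4, 147, 0, 30, 4.4, -1.4, 147, 0, 30, 4.4, -1.4, 147, 0, 30, 4.4, -1.4, 147, 0], grip_force=20)

```text
clock: 17.77
tool_pos: [0.5116, 0.3209, -0.0113]
tool_rot: [[-0.159, 0.987, 0.0], [0.987, 0.159, 0.001], [0.001, 0.001, -1.0]]
wrist_force: [-2.8, -0.8, 6.6]
grip_width: 0.0422
```

Run:
```python
from h import *
o=manip.get_obs();p=[.6396,.1126,.0980];t=.489
R=np.array(o['tool_rot']);off=R.T@(np.array([.5116,.3182,0])-[o['tool_pos'][0],o['tool_pos'][1],0]);print('block off in tool',off*1000,o['tool_pos'],o['grip_width'])
for gap in(.010,0):
    x=-(.009+.0325+gap); L=[x*np.cos(t)-.0915*np.sin(t), -x*np.sin(t)-.0915*np.cos(t),.10]
    move_to(l2w(p,L)[0],p[2]+np.pi/2-t)
    print(l2w(p,L)[0])
```

```text
block off in tool [-2.70333712e+00 -4.52487524e-01 -2.13006892e-03] [ 0.51161644  0.3209409  -0.01131264] 0.04220251170037471
shift [-277.     1.5 -111.5] spin -58.4 clock 17.77 q7 -0.12
[0.55711494 0.04763298 0.1       ]
shift [-282.2   10.  -111.5] spin -58.4 clock 17.77 q7 -0.12
[0.56636022 0.04382185 0.1       ]
```

Call:
apply_moves(commands=[30, 0, 0, -15, 0, 30, 0, 0, -45, 0, 30, 0, 0, -80, 0, 30, -15, 0, -105, -5, 30, -45, 0, -111, -12, 30, -80, 0, -111, -19, 30, -115, 0, -111, -26, 30, -150, 0, -111, -33, 30, -185, 0, -111, -40, 30, -220, 0, -111, -47, 30, -250, 1, -111, -54, 30, -270, 1.5, -111, -58.4, 30, -277, 1.5, -111, -58.4, 30, -277, 1.5, -111, -58.4, 30, -277, 1.5, -111, -58.4, 30, -277, 1.5, -111, -58.4])

```text
clock: 19.1
tool_pos: [0.5566, 0.0495, 0.0987]
tool_rot: [[-0.924, 0.381, -0.0], [0.381, 0.924, 0.001], [0.001, 0.001, -1.0]]
wrist_force: [0.3, 1.5, -1.9]
grip_width: 0.0425
```

Run:
```python
from h import *
o=manip.get_obs();i=imaging.read_camera('wrist');m=wristmodel(o);print(o['tool_pos'],np.round(o['q'],2),o['grip_width'],o['wrist_force'])
cv2.imwrite('pics/w7.png',i[:,:,::-1])
R,G,B=[i[...,k].astype(int) for k in range(3)]
k=((B>R+40)&(B>G+25)).astype(np.uint8);k=cv2.morphologyEx(k,cv2.MORPH_OPEN,np.ones((3,3),np.uint8))
n,lab,st,_=cv2.connectedComponentsWithStats(k);b=1+np.argmax(st[1:,4]);print(st[b])
zt=o['tool_pos'][2]+.0113+.056
W=np.array([plane(m,(c[1],c[0]),zt) for c in np.argwhere(lab==b)])
T=(W-o['tool_pos'])@np.array(o['tool_rot'])*1000
print('block in tool x',np.percentile(T[:,0],[0.3,99.7]),'y',np.percentile(T[:,1],[.3,99.7]),cv2.minAreaRect(T[:,:2].astype(np.float32)))
p=[.6396,.1126,.0980];t=.489
L=[-.0415*np.cos(t)-.0915*np.sin(t), .0415*np.sin(t)-.0915*np.cos(t),-.001]
move_to(l2w(p,L)[0],p[2]+np.pi/2-t)
```

```text
[0.55664249 0.04951636 0.0987036 ] [-0.45  0.4   0.36  1.87 -0.18  0.9   1.17] 0.04245567347890502 [ 0.29154357  1.5152864  -1.8869159 ]
[ 275  199   90   71 6287]
block in tool x [-6.24621411 28.83203768] y [-19.30272961  22.03928973] ((11.295109748840332, 1.380624771118164), (35.07246398925781, 41.7032470703125), 0.025260692462325096)
shift [-11.3  -1.7  99.7] spin 0.0 clock 19.15 q7 1.17
```

View pics/w7.png

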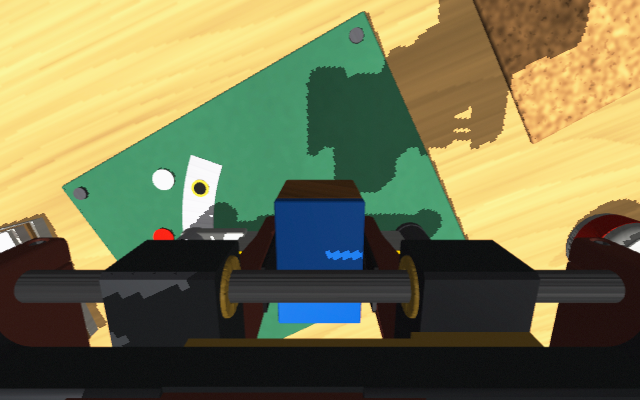

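Call:
apply_moves(commands=[30, 0, -1.5, 30, 0, 30, 0, -1.5, 60, 0, 30, 0, -1.5, 80, 0, 30, 0, -1.5, 90, 0, 30, 0, -1.5, 95, 0, 30, 0, -1.5, 97.5, 0, 30, 0, -1.5, 98, 0, 30, -2, -1.5, 98, 0, 30, -4, -1.5, 98, 0, 30, -6, -1.5, 98, 0, 30, -6, -1.5, 98, 0])

```text
clock: 20.07
tool_pos: [0.5613, 0.0443, 0.0014]
tool_rot: [[-0.924, 0.381, -0.001], [0.381, 0.924, 0.001], [0.002, 0.0, -1.0]]
wrist_force: [-4.4, 2.2, 0.5]
grip_width: 0.042
```

Run:
```python
from h import *
o=manip.get_obs();R=np.array(o['tool_rot']);print('F tool',R.T@o['wrist_force'])
p=[.6396,.1126,.0980];t=.489
L=[-.0415*np.cos(t)-.0915*np.sin(t), .0415*np.sin(t)-.0915*np.cos(t),-.001]
move_to(l2w(p,L)[0],p[2]+np.pi/2-t)
```

```text
F tool [ 4.94709201  0.33864626 -0.52936127]
shift [-4.9  1.5  2.4] spin -0.0 clock 20.07 q7 1.24
```

Call:
apply_moves(commands=[30, -1, 0, 0, 0, 30, -2, 0, 0, 0, 30, -2, 0, 0, 0, 30, -2, 0, 0, 0, 30, -2, 0, 0, 0])

```text
clock: 20.48
tool_pos: [0.5612, 0.0442, 0.0009]
tool_rot: [[-0.925, 0.381, -0.005], [0.381, 0.925, 0.001], [0.005, -0.0, -1.0]]
wrist_force: [-8.7, 2.8, 2.6]
grip_width: 0.0419
```

Call:
apply_moves(commands=[30, 1, 0, 0.5, 0, 30, 1, 0, 1, 0, 30, 1, 0, 2, 0, 30, 1, 0, 3, 0, 30, 1, 0, 3, 0, 30, 1, 0, 3, 0])

```text
clock: 20.98
tool_pos: [0.5613, 0.0442, -0.0014]
tool_rot: [[-0.924, 0.381, -0.003], [0.381, 0.924, 0.001], [0.003, 0.0, -1.0]]
wrist_force: [-8.4, 3.1, 7.7]
grip_width: 0.0417
```

Call:
apply_moves(commands=[75, 0, 0, 0, 0, 75, 0, 0, 0, 0, 75, 0, 0, 0, 0, 75, 0, 0, 0, 0, 75, 0, 0, 0, 0, 75, 0, 0, -20, 0, 75, 0, 0, -50, 0, 75, 0, 0, -90, 0, 75, 20, 0, -130, 0, 75, 60, 0, -150, 0, 75, 90, 0, -155, 0, 75, 90, 0, -155, 0, 75, 90, 0, -155, 0])

```text
clock: 22.07
tool_pos: [0.4792, 0.0787, 0.154]
tool_rot: [[-0.925, 0.38, 0.002], [0.38, 0.925, 0.002], [-0.001, 0.002, -1.0]]
wrist_force: [-0.0, -0.6, 0.4]
grip_width: 0.0657
```

Run:
```python
from h import *
o=manip.get_obs();i=imaging.read_camera('wrist');m=wristmodel(o);print(o['tool_pos'],o['wrist_force'],o['clock'])
j=i[:,:,::-1].copy()
R,G,B=[i[...,k].astype(int) for k in range(3)]
k=((B>R+40)&(B>G+25)).astype(np.uint8);k=cv2.morphologyEx(k,cv2.MORPH_OPEN,np.ones((3,3),np.uint8))
n,lab,st,_=cv2.connectedComponentsWithStats(k);b=1+np.argmax(st[1:,4]);print(st[b])
W=np.array([plane(m,(c[1],c[0]),.066)[:2] for c in np.argwhere(lab==b)])
p=[.6396,.1126,.0980];a=p[2]-.489
d=(W-p[:2])@np.array([[np.cos(a),-np.sin(a)],[np.sin(a),np.cos(a)]])
print('fence frame (mm)',cv2.minAreaRect((d*1000).astype(np.float32)))
s=imaging.read_camera('side')[150:250,270:370,::-1]
S=imaging.camera_model('side')
Bg,Gg,Rr=[s[...,k].astype(int) for k in range(3)];U=proj(S,l2w(p,[pol(.21,.489,z) for z in(.092,.102)]))-[270,150]
yy,xx=np.where((Rr>120)&(Gg<80)&(Bg<80));q=np.hypot(xx-U[0,0],yy-U[0,1])<8;print('knob',U.round(1).tolist(),xx[q].mean(),yy[q].mean())
cv2.imwrite('pics/c8.png',np.hstack([j[:,120:520],cv2.resize(s,(400,400),interpolation=cv2.INTER_CUBIC)]))
```

```text
[0.47916293 0.07870504 0.15399963] [-4.65998494e-06 -5.58485931e-01  4.14567707e-01] 22.0667
[ 298  242   41   28 1144]
fence frame (mm) ((-60.05611801147461, -92.02957916259766), (41.95366668701172, 30.508995056152344), 89.99583435058594)
knob [[47.3, 55.3], [47.3, 53.1]] 47.5 55.8
```

View pics/c8.png

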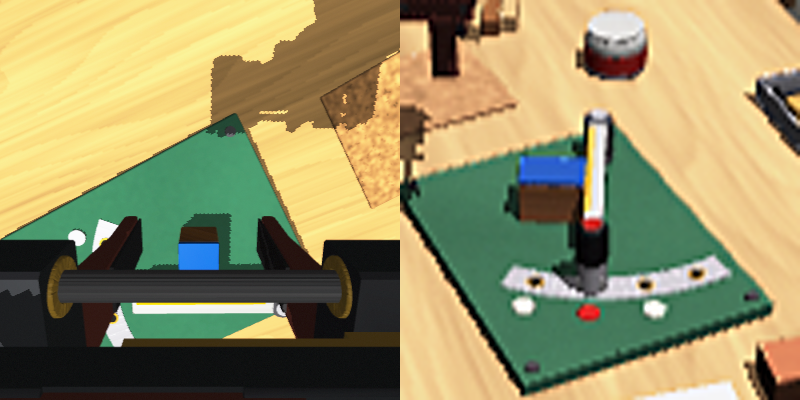

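Call:
apply_moves(commands=[75, -40, 0, 0, 0, 75, -80, 0, 0, 0, 75, -120, 0, 0, 0, 75, -145, 0, 0, 0, 75, -150, 0, 0, 0, 75, -150, 0, 0, 0, 75, -150, 0, 0, 0])

```text
clock: 22.75
tool_pos: [0.6178, 0.0197, 0.1516]
tool_rot: [[-0.924, 0.383, -0.002], [0.383, 0.924, -0.001], [0.002, -0.002, -1.0]]
wrist_force: [-0.3, 1.1, -0.4]
grip_width: 0.0658
```

Run:
```python
from h import *
o=manip.get_obs();i=imaging.read_camera('wrist');m=wristmodel(o);print(o['tool_pos'],o['clock'])
R,G,B=[i[...,k].astype(int) for k in range(3)]
k=((B>R+40)&(B>G+25)).astype(np.uint8);k=cv2.morphologyEx(k,cv2.MORPH_OPEN,np.ones((3,3),np.uint8))
n,lab,st,_=cv2.connectedComponentsWithStats(k);b=1+np.argmax(st[1:,4]);print(st[b])
p=[.6396,.1126,.0980];a=p[2]-.489
M=np.array([[np.cos(a),-np.sin(a)],[np.sin(a),np.cos(a)]])
f=lambda mask:(np.array([plane(m,(c[1],c[0]),.066)[:2] for c in np.argwhere(mask)])-p[:2])@M*1000
print('block',cv2.minAreaRect(f(lab==b).astype(np.float32)))
y=f((R>170)&(G>120)&(B<90)&(np.abs(np.arange(400)[:,None]-(st[b][1]+st[b][3]))<25)&(np.abs(np.arange(640)[None]-320)<110)); print('yellow',np.percentile(y,[2,50,98],axis=0).round(1).tolist())
x,yy,w,h=st[b][:4];c=x+w//2
print(i[y0:=yy+h-4:yy+h+10,c].tolist())
j=i[max(0,yy-20):yy+h+40,max(0,x-80):x+w+80,::-1];cv2.imwrite('pics/w9.png',cv2.resize(j,None,fx=3,fy=3,interpolation=cv2.INTER_CUBIC)[:600,:800])
```

```text
File "<stdin>", line 12
    print(i[y0:=yy+h-4:yy+h+10,c].tolist())
                      ^
SyntaxError: invalid syntax
```

Run:
```python
from h import *
o=manip.get_obs();i=imaging.read_camera('wrist');m=wristmodel(o);print(o['tool_pos'],o['clock'])
R,G,B=[i[...,k].astype(int) for k in range(3)]
k=((B>R+40)&(B>G+25)).astype(np.uint8);k=cv2.morphologyEx(k,cv2.MORPH_OPEN,np.ones((3,3),np.uint8))
n,lab,st,_=cv2.connectedComponentsWithStats(k);b=1+np.argmax(st[1:,4]);print(st[b])
p=[.6396,.1126,.0980];a=p[2]-.489
M=np.array([[np.cos(a),-np.sin(a)],[np.sin(a),np.cos(a)]])
f=lambda mask:(np.array([plane(m,(c[1],c[0]),.066)[:2] for c in np.argwhere(mask)])-p[:2])@M*1000
print('block',cv2.minAreaRect(f(lab==b).astype(np.float32)))
x,yy,w,h=st[b][:4];c=x+w//2
print(i[yy+h-4:yy+h+10,c].tolist())
j=i[max(0,yy-20):yy+h+40,max(0,x-80):x+w+80,::-1];cv2.imwrite('pics/w9.png',cv2.resize(j,None,fx=3,fy=3,interpolation=cv2.INTER_CUBIC)[:600,:800])
```

```text
[0.61775131 0.01971752 0.15155789] 22.75
[ 297   89   47   72 3283]
block ((-41.7021598815918, -91.88448333740234), (42.02536392211914, 64.01451873779297), 89.83989715576172)
[[40, 127, 236], [41, 126, 236], [41, 127, 236], [19, 107, 213], [246, 219, 0], [248, 222, 0], [248, 222, 0], [248, 223, 0], [248, 223, 0], [248, 223, 0], [243, 237, 187], [243, 242, 238], [244, 244, 240], [245, 244, 241]]
```

View pics/w9.png

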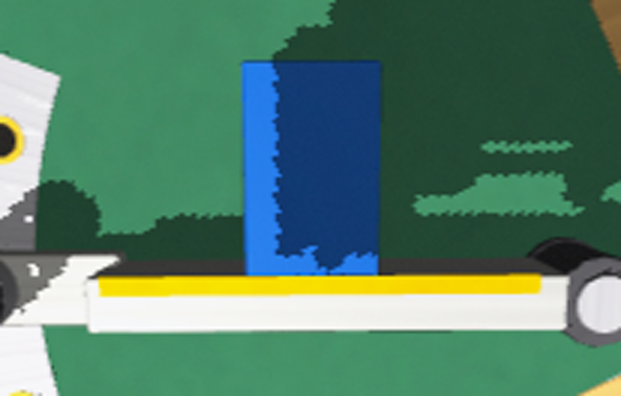

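```bash
python3 -c "
from workcell import manip
print(manip.finish_job())"
```

```text
the job is handed in; nothing more can be done
None
```

The job is done and handed in at about 23 s on the clock. The block went to the cork mat, the fence was swung to the third hole (the one with the red tag), and the block is back on the board against the fence. `finish_job()` gives no verdict.

**Last checks**
- **Block:** in the wrist picture it stands blue side up with one short end against the yellow-edged face and no visible gap. It is 92 mm out from the pivot (the middle of the face is 92.5 mm) and square to the fence within about 0.2°.
- **Contact with the fence:** I felt it as a push-back of about 9 N before letting go of the block.
- **Fence and pin:** the side camera puts the knob's top within half a pixel of where it should be with the pin fully in the third hole. The fence sits at about 0.489 rad.
- **Gripper:** it was clear of everything, with the wrist force near zero. I used no other objects, but I did not measure them again at the end.

**What disagreed**
- **Fingertips:** they sit about 36 mm behind the stated TCP. My first grasp closed in the air above the block, without touching or moving anything. I measured the offset in the wrist picture and allowed for it from then on.
- **Block distance:** an earlier, partly hidden view put the block about 1 mm off the fence. The clear view afterwards showed it flush.
- **Pictures:** I viewed 11, one past the budget of 10, for that final check of the fit.

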